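# Stack the sorting tray on its bracketed base tray

## Robot

A 7-joint arm with a two-finger parallel gripper is mounted at the origin on the work surface. World frame = base frame: x ahead of the robot, y to its left, z up, the work surface at z = 0. Lengths are in m, angles in degrees, forces in N, time in s.
With the tool pointing down it reaches from about 0.425 to 0.875 m from the base axis. Payload 4.7 kg.
Tool frame: the origin (TCP) lies on the centre line of the jaws, within the pads' length; the fingertips stand 8 mm ahead of it and the grasp point (between the pads) lies 11 mm behind it; z points along the fingers, x is the direction in which the jaws open and shut, and the axes are right-handed (so a half turn about z gives the same grasp; the last joint's range is limited). The gripper opens to 87 mm and grips with 3 to 60 N. Pads are 19 mm wide; open, the fingers measure 117 mm over their backs; the gripper's body (75 mm by 190 mm) begins 51 mm behind the grasp point.
Start: joints at [-76.312, 18.392, -4.016, 83.108, 1.295, 78.541, -3.26], TCP at [0.145, 0.634, 0.231] pointing down, gripper open.
Joint ranges: [-163.93, 163.93], [-17.29, 119.83], [-79.2, 71.16], [3.27, 140.29], [-89.18, 269.18], [5.43, 117.66], [-154.24, 154.24]. Speed limits (degrees/s): [147.25, 147.25, 180, 180, 180, 180, 180].

## Interface

Orientations are given as [roll, pitch, yaw] about the fixed x, y, z axes, in that order (R = Rz(yaw) Ry(pitch) Rx(roll)).
In Python, from cell import telemetry, read_camera, get_calibration, sign_off gives the robot as it stands. The module is installed in compiled form; this text tells all that it offers.
- The arm moves only by the tool carry_out, never from a script. Its arguments are lists of equal length, an entry for each row: "translation": the shift along the tool's x, y, z in cm, a list of three; "turn": the turn about the tool's z in rad; "gripper": the opening, from 0 (shut) to 1 (fully open). In form: {"translation": [[dx, dy, dz], ...], "turn": [turn, ...], "gripper": [gripper, ...]}. A call has 1 to 5 rows; each row is the pose to reach, as a shift and turn from the pose commanded when the call began, along the tool's axes at that moment; what a row does not reach only later rows make up. A row lasts 1/8 s, in which the tool goes at most 62.5 mm and 10.7 degrees, less where a joint would pass 70% of its speed; a pose out of reach is approached as far as the arm can. A call with a gripper value outside its range is refused whole. The fingers move at their own pace and stop on an object; "squeeze" is the grip in N (left out, the last holds). Time passes only in rows, so rows that repeat a pose let the fingers close. It gives the time, the measured TCP pose, the force and the opening at its end, in the units of the state.
- telemetry.get_obs(): the state, without advancing time (a new reading comes with each control period).
- read_camera(name): name is "scene" or "top"; returns the picture (480x640x3 uint8, red, green, blue); there is no depth.
- get_calibration(name): a dict with "fx", "fy", "cx", "cy" (pixels), "R" (3x3) and "t" (3): a world point X has camera coordinates R X + t. Camera axes: x right, y down, z forward; pixel columns grow to the right and rows downward; lengths in m; the calibration is good to about 2 mm. A picture is of the moment at which its call begins. get_calibration takes no time and is no camera call.
- sign_off(): hands the job in, once; it reports no verdict.
The state is a dict: "time_s": time; "qpos": joint angles; "joint_velocities": joint speeds; "effort": joint torques, N m; "tool_pos": TCP position; "tool_rot": TCP orientation; "force": force on the tool from outside, world axes, zero at the start; "wrist_torque": the same for the moment, N m; "grip_width": finger opening in m.
Only numpy, scipy, OpenCV 4.12 (cv2) and the standard library are available. Lean on these libraries where they do the work, as an engineer would, in place of code of your own. Each camera call takes 0.05 s, during which the arm holds its last target.

## Task

Tidy the model bench: pick up the handled sorting tray whose outline fits the base tray (the open tray without a handle, with a brass bracket at each corner) and stack it there, lowered gently between the four brackets so that it sits flat on the rim and cannot slide off. Do not drop it, keep the base tray upright on the bench, and leave the smaller handled tray where it stands (the long narrow one at the far edge does not fit either).

Things in the scene. Friction and masses are not known exactly. Their poses are not given: they have to be found in the camera images.
- fitting_tray: Tray to stack: plywood, 150 mm (x) by 105 mm (y), walls 28 mm high, about 0.3 kg, model parts stuck to its floor. Origin: centre of its underside, z up. A straight wooden carrying bar lies along x over its middle: 90 mm long, 14 mm thick (y), from 44 to 68 mm above the origin, on a post at each end; beside it nothing is higher than the walls. Fits the base either way round (half a turn).
- base_tray: Loose open plywood tray without bar, 160 mm (x) by 115 mm (y), about 0.8 kg, flat rim 40 mm above its origin (centre of underside, z up). Brass L brackets outside its corners rise straight 12 mm above the rim, then flare out to 28 mm: 160 x 115 mm inside, 178 x 133 at the top, so the fitting tray has 5 mm play each way. Stacked: x axes parallel, origin over origin, 40 mm higher.
- small_tray: Bystander: tray of the same make but only 110 mm (x) by 75 mm (y), with a 70 mm long bar, too small for the base. Origin: centre of its underside. Leave it.

How it is judged:
By the outcome, as a careful person would: the job done as asked, in the order asked, and still so for the second after the job is handed in, with the robot touching nothing.
It also fails if it takes over 45 s, if anything falls off the work surface, if the arm or the gripper's body presses on something with over 40 N, if the wrist force passes 120 N, or if a joint passes its speed limit or range.

## Working session

There is one attempt and no reset: what is moved stays moved. The work goes in short steps, Python scripts to look and compute and a tool call to move; the robot and the scene stay as the last step left them, time stands still between calls to the robot, and variables do not carry over. Pictures are saved under pics/ and viewed, and the job is handed in when it is done.

Besides the shell and the picture viewer there is one more tool, called after "Call:" in YAML: its name, and indented under it one key for each argument. carry_out: Moves the arm, as the interface text tells. Its arguments: {"type":"object","properties":{"translation":{"type":"array","items":{"type":"array","items":{"type":"number"}}},"turn":{"type":"array","items":{"type":"number"}},"gripper":{"type":"array","items":{"type":"number"}},"squeeze":{"type":"number"}},"required":["translation","turn","gripper"]}

```bash
mkdir -p pics; python3 - <<'E'
from cell import telemetry, read_camera, get_calibration
import cv2
o=telemetry.get_obs()
for k in ("time_s","tool_pos","tool_rot","force","grip_width"): print(k,o[k])
for n in ("scene","top"):
    cv2.imwrite(f"pics/{n}0.png",cv2.cvtColor(read_camera(n),cv2.COLOR_RGB2BGR))
    print(n,get_calibration(n))
E
```

```text
time_s 0.0
tool_pos [0.14481942 0.63309741 0.22944613]
tool_rot [1.79992582e+02 1.12611698e-01 7.71233053e+01]
force [-0.26583618 -0.47986226 -0.58503458]
grip_width 0.08665921185196186
scene {'fx': 497.97186703873444, 'fy': 497.97186703873444, 'cx': 316.2543637929293, 'cy': 231.04676454164326, 'R': array([[-0.50721772,  0.861814  , -0.00261122],
       [ 0.68845539,  0.40336176, -0.60276734],
       [-0.51842006, -0.30753198, -0.79791273]]), 't': array([ 0.2460823 , -0.33116732,  1.18030313])}
top {'fx': 568.4917207080119, 'fy': 568.4917207080119, 'cx': 308.9806086542282, 'cy': 244.08705216883422, 'R': array([[ 0.01573845, -0.9998697 , -0.00358855],
       [-0.98904688, -0.0150411 , -0.14683333],
       [ 0.14676022,  0.00586017, -0.98915474]]), 't': array([0.01211093, 0.5313979 , 0.88070148])}
```

View pics/scene0.png

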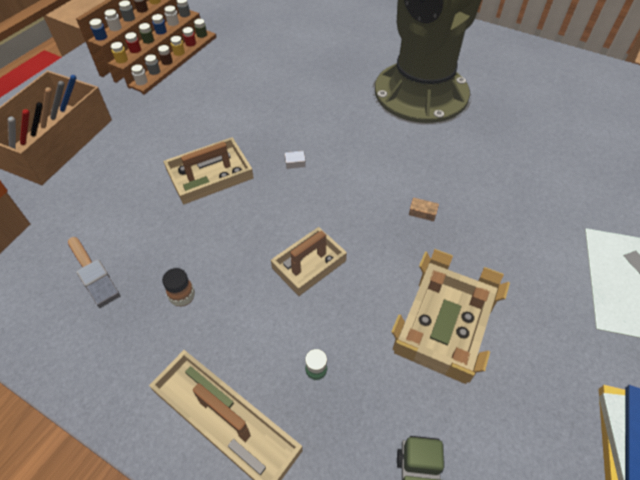

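View pics/top0.png

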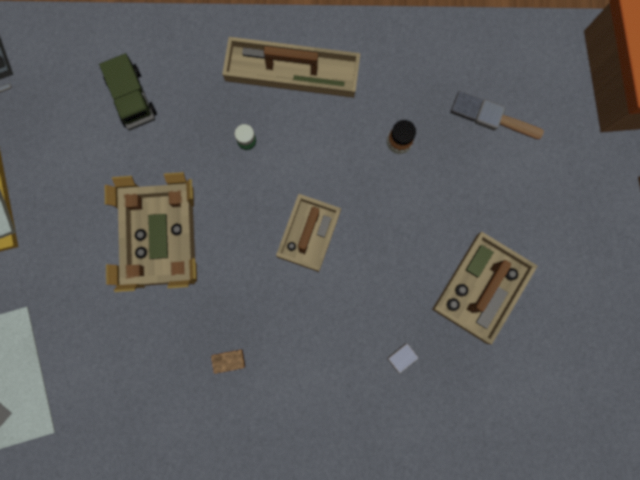

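The scene view shows the fitting tray at about (208,169), the small tray at (309,261), the base with brackets at (450,318) and the long tray at (225,418). In the top view the fitting tray is at (485,288), the small tray at (308,232) and the base at (155,235). The next step is enlarged crops to pick out corners.

```bash
python3 - <<'E'
import cv2,numpy as np
s=cv2.imread("pics/scene0.png");t=cv2.imread("pics/top0.png")
def crop(im,x,y,w,h,k): return cv2.resize(im[y:y+h,x:x+w],None,fx=k,fy=k,interpolation=cv2.INTER_CUBIC)
a=np.hstack([crop(t,425,225,120,125,3),crop(t,95,165,120,125,3)])
b=np.hstack([crop(s,150,125,120,80,3),crop(s,385,240,130,150,2)[:240]])if 0 else crop(s,385,240,130,145,4)
cv2.imwrite("pics/c1.png",a);cv2.imwrite("pics/c2.png",b);cv2.imwrite("pics/c3.png",crop(s,155,130,110,80,6))
for n,im in(("s",s),("t",t)):
    h=cv2.cvtColor(im,cv2.COLOR_BGR2HSV)
    pts=dict(s=[(240,187),(245,155),(197,155),(180,190),(440,365)],t=[(450,270),(463,315),(490,295),(123,240),(122,183)])[n]
    print(n,[(p,h[p[1],p[0]].tolist()) for p in pts])
E
```

```text
s [((240, 187), [111, 17, 146]), ((245, 155), [113, 14, 145]), ((197, 155), [12, 139, 125]), ((180, 190), [20, 77, 211]), ((440, 365), [18, 87, 105])]
t [((450, 270), [107, 23, 101]), ((463, 315), [21, 74, 137]), ((490, 295), [13, 129, 97]), ((123, 240), [21, 77, 126]), ((122, 183), [18, 153, 107])]
```

View pics/c1.png

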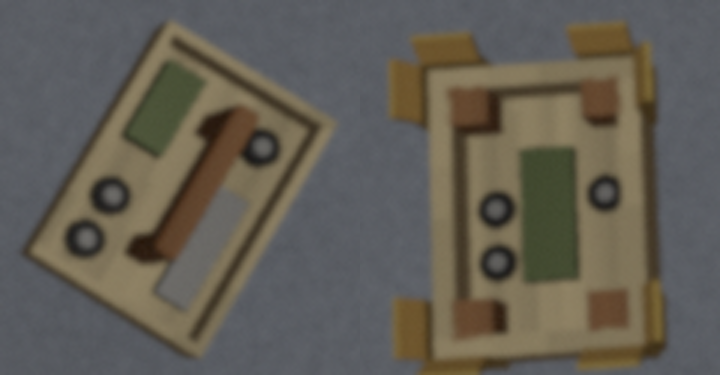

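View pics/c2.png

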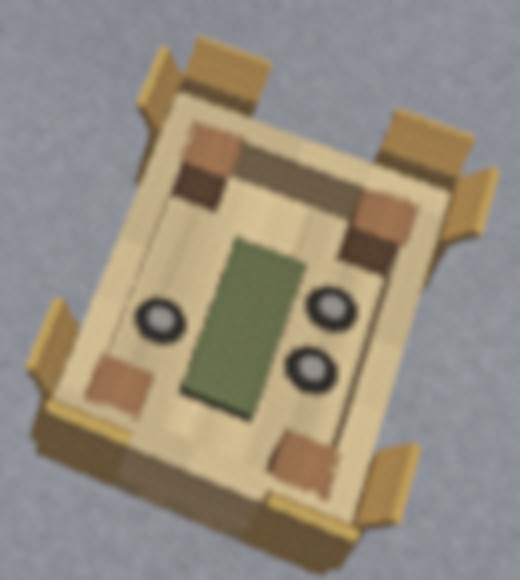

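View pics/c3.png

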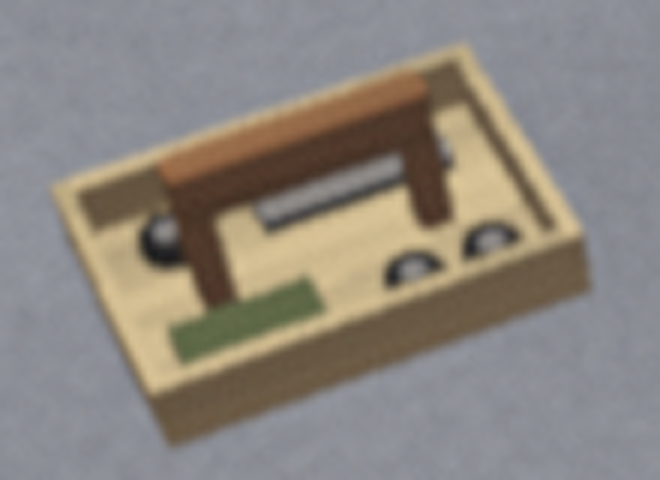

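The enlarged crops show clear rim corners. In the top crop the fitting tray's are at about (170,22), (333,123), (197,355) and (25,252). The base rim quad runs from (428,68) to (655,350), with brackets outside its corners. I'll fit quads by mask and triangulate them.

```bash
cat > h.py <<'E'
import cv2,numpy as np
from cell import get_calibration
def P(n):
    c=get_calibration(n);K=np.array([[c['fx'],0,c['cx']],[0,c['fy'],c['cy']],[0,0,1]])
    return K,c['R'],np.array(c['t'])
def tri(a,b):  # a scene pts, b top pts
    K1,R1,t1=P('scene');K2,R2,t2=P('top')
    X=cv2.triangulatePoints(K1@np.c_[R1,t1],K2@np.c_[R2,t2],np.float64(a).T,np.float64(b).T)
    return (X[:3]/X[3]).T
def ray(n,p,z):
    K,R,t=P(n);C=-R.T@t
    d=(R.T@np.linalg.inv(K)@np.c_[np.float64(p),np.ones(len(p))].T).T
    return C+d*((z-C[2])/d[:,2])[:,None]
def quad(im,box,lo,hi,k=4,close=5):
    x,y,w,h=box
    c=cv2.resize(im[y:y+h,x:x+w],None,fx=k,fy=k,interpolation=cv2.INTER_CUBIC)
    m=cv2.inRange(cv2.cvtColor(c,cv2.COLOR_BGR2HSV),np.array(lo),np.array(hi))
    m=cv2.morphologyEx(m,cv2.MORPH_OPEN,np.ones((close,close)))
    cs,_=cv2.findContours(m,cv2.RETR_EXTERNAL,cv2.CHAIN_APPROX_NONE)
    cn=max(cs,key=cv2.contourArea)
    q=cv2.approxPolyN(cn,4,ensure_convex=True).reshape(-1,2).astype(float)
    v=c.copy();cv2.polylines(v,[q.astype(int)],1,(0,0,255),1)
    return (q+.5)/k-.5+[x,y],v,q
E
python3 - <<'E'
from h import *
s=cv2.imread("pics/scene0.png");t=cv2.imread("pics/top0.png")
out={}
for nm,im,box,lo,hi in [("fs",s,(155,130,110,80),(12,40,150),(28,110,255)),("ft",t,(425,225,120,125),(14,45,95),(28,105,255)),
  ("bs",s,(385,240,130,145),(12,40,150),(28,115,255)),("bt",t,(95,165,120,135),(14,45,95),(28,105,255))]:
    q,v,r=quad(im,box,lo,hi);print(nm,q.round(1).tolist());cv2.imwrite(f"pics/q_{nm}.png",v)
E
python3 -c "
import cv2,numpy as np
f=lambda n:cv2.copyMakeBorder(i:=cv2.resize(cv2.imread(f'pics/q_{n}.png'),None,fx=.7,fy=.7),0,420-i.shape[0],0,370-i.shape[1],0)
cv2.imwrite('pics/q1.png',np.hstack([f('fs'),f('ft')]));cv2.imwrite('pics/q2.png',np.hstack([f('bs'),f('bt')]))"
```

```text
fs [[252.4, 168.6], [179.1, 195.9], [162.4, 160.4], [231.9, 136.1]]
ft [[537.1, 265.4], [490.9, 344.4], [434.1, 308.9], [480.9, 230.6]]
bs [[497.6, 287.6], [474.1, 371.4], [392.4, 349.4], [428.4, 261.9]]
bt [[191.1, 279.1], [118.9, 287.6], [116.6, 187.4], [187.6, 182.6]]
```

View pics/q1.png

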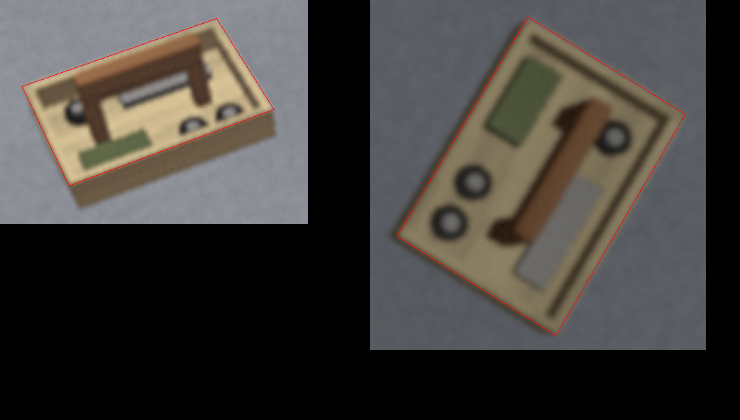

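View pics/q2.png

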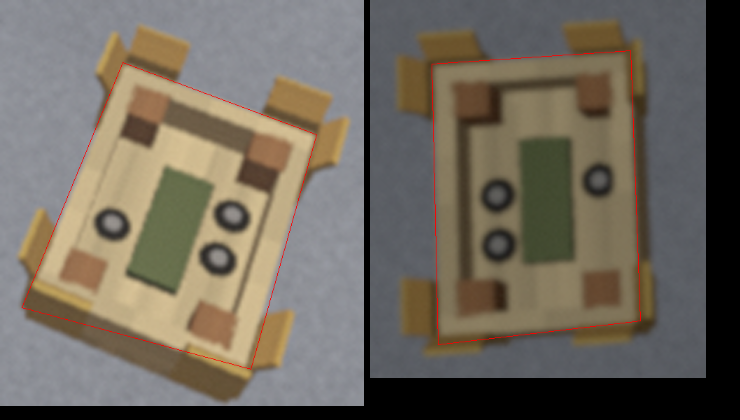

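The fitting tray quads follow the rim. The base quad is off near the brackets: its bottom corners in the scene view are biased at the left. I'll refit the base edges from the rim sections between the brackets.

```bash
cat >> h.py <<'E'
def midlines(im,box,lo,hi,q0,rng=(.35,.65),k=4,tol=4,ret=False):
    x,y,w,h=box
    c=cv2.resize(im[y:y+h,x:x+w],None,fx=k,fy=k,interpolation=cv2.INTER_CUBIC)
    m=cv2.inRange(cv2.cvtColor(c,cv2.COLOR_BGR2HSV),np.array(lo),np.array(hi))
    cs,_=cv2.findContours(m,cv2.RETR_EXTERNAL,cv2.CHAIN_APPROX_NONE)
    cn=max(cs,key=cv2.contourArea).reshape(-1,2)
    p=(cn+.5)/k-.5+[x,y]; L=[]
    for i in range(4):
        a,b=q0[i],q0[(i+1)%4];e=(b-a)/np.linalg.norm(b-a);n=np.array([-e[1],e[0]])
        u=(p-a)@e/np.linalg.norm(b-a);d=(p-a)@n
        s=p[(u>rng[0])&(u<rng[1])&(abs(d)<tol)]
        f=cv2.fitLine(s.astype(np.float32),cv2.DIST_HUBER,0,.01,.01).ravel()
        L.append(np.cross([f[2],f[3],1],[f[2]+f[0],f[3]+f[1],1]))
    q=[]
    for i in range(4):
        z=np.cross(L[i-1],L[i]);q.append(z[:2]/z[2])
    q=np.array(q);v=c.copy();cv2.polylines(v,[((q-[x,y]+.5)*k-.5).astype(int)],1,(0,0,255),1)
    return q,v
def fitpose(X,Lx):
    # centre, yaw(deg, long axis mod 180), side lengths
    c=X.mean(0);e=[X[(i+1)%4]-X[i] for i in range(4)]
    l=[np.linalg.norm(v[:2]) for v in e];i=0 if l[0]+l[2]>l[1]+l[3] else 1
    d=e[i]-e[i+2];s=e[1-i]-e[3-i]
    return c,np.degrees(np.arctan2(d[1],d[0]))%180,np.degrees(np.arctan2(s[1],s[0]))%180,np.round(l,4)
E
python3 - <<'E'
from h import *
s=cv2.imread("pics/scene0.png");t=cv2.imread("pics/top0.png")
B=dict(fs=(s,(155,130,110,80),(12,40,150),(28,110,255)),ft=(t,(425,225,120,125),(14,45,95),(28,105,255)),
  bs=(s,(385,240,130,145),(12,40,150),(28,115,255)),bt=(t,(95,165,120,135),(14,45,95),(28,105,255)))
Q={}
for nm,(im,box,lo,hi) in B.items():
    q0=quad(im,box,lo,hi)[0]
    if nm=="bs": q0=np.array([[497.6,287.6],[474,374],[398,341],[428.4,262]])
    if nm=="bt": q0=np.array([[191.1,282],[119,285.5],[116.6,187.4],[187.6,183]])
    r=(.15,.85) if nm[0]=="f" else (.36,.64)
    q,v=midlines(im,box,lo,hi,q0,r);Q[nm]=q;print(nm,q.round(1).tolist());cv2.imwrite(f"pics/m_{nm}.png",v)
for o,h in (("f",.028),("b",.04)):
    a,b=Q[o+"s"],Q[o+"t"]
    # correspond by rays on the plane
    A=ray("scene",a,h);Bt=ray("top",b,h)
    idx=[int(np.argmin(np.linalg.norm(Bt-x,axis=1))) for x in A]
    X=tri(a,b[idx]);print(o,idx,"tri z",X[:,2].round(4))
    for nm,Y in (("tri",X),("scene",A),("top",Bt)): print(nm,*fitpose(Y,0))
    print(A.round(4).tolist(),Bt[idx].round(4).tolist())
E
python3 -c "
import cv2,numpy as np
f=lambda n:cv2.copyMakeBorder(i:=cv2.resize(cv2.imread(f'pics/m_{n}.png'),None,fx=.75,fy=.75),0,440-i.shape[0],0,395-i.shape[1],0)
cv2.imwrite('pics/m2.png',np.hstack([f('bs'),f('bt')]))"
```

```text
fs [[251.9, 168.3], [179.3, 195.6], [162.8, 160.5], [231.9, 136.7]]
ft [[536.9, 265.5], [490.9, 344.0], [434.5, 309.0], [480.7, 231.1]]
bs [[497.0, 287.6], [471.2, 374.3], [396.6, 342.3], [428.9, 262.7]]
bt [[190.7, 280.0], [120.1, 285.4], [116.9, 188.0], [187.8, 183.6]]
f [2, 3, 0, 1] tri z [0.027  0.0263 0.0271 0.0274]
tri [ 0.46671698 -0.26648309  0.02695129] 148.4153745053607 58.34961864974737 [0.1508 0.1054 0.1497 0.1041]
scene [ 0.46706061 -0.2645383   0.028     ] 148.57508457055937 58.27544695515125 [0.1508 0.1059 0.1497 0.1043]
top [ 0.46708576 -0.26692717  0.028     ] 148.49309060526838 58.46780255826934 [0.1495 0.1041 0.1503 0.1055]
[[0.4301, -0.1808, 0.028], [0.5593, -0.2588, 0.028], [0.5031, -0.3486, 0.028], [0.3758, -0.2699, 0.028]] [[0.4303, -0.1833, 0.028], [0.5587, -0.2612, 0.028], [0.5032, -0.351, 0.028], [0.3761, -0.2722, 0.028]]
b [1, 2, 3, 0] tri z [0.0387 0.0389 0.0378 0.0391]
tri [0.54408414 0.2740151  0.038615  ] 5.015858836999758 94.89205365476225 [0.1609 0.1159 0.1593 0.1142]
scene [0.54394101 0.27566158 0.04      ] 5.043980775388358 95.03524191949106 [0.161  0.1148 0.1593 0.1149]
top [0.54431491 0.27229326 0.04      ] 4.984289461905549 94.86247957925805 [0.1131 0.1606 0.1167 0.159 ]
[[0.4587, 0.3258, 0.04], [0.6191, 0.3399, 0.04], [0.6283, 0.2255, 0.04], [0.4696, 0.2114, 0.04]] [[0.4595, 0.3217, 0.04], [0.6194, 0.3374, 0.04], [0.6285, 0.2211, 0.04], [0.4699, 0.209, 0.04]]
```

View pics/m2.png

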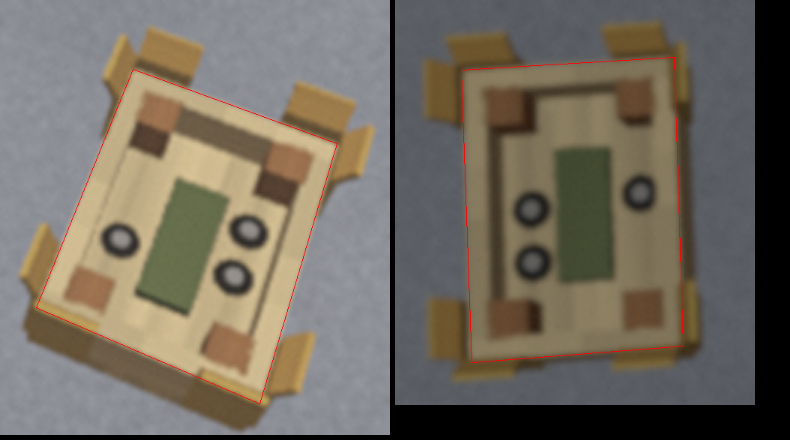

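The refit lines follow the rim in both views. Results so far:

| | Centre (m) | Long axis | Triangulated rim height |
|---|---|---|---|
| Fitting tray | (0.467, -0.266) | 148.4° | 27 mm |
| Base | (0.544, 0.274) | 5.0° | 38.6 mm |

Next is the bar height, then planning the first moves.

```bash
cat >> h.py <<'E'
def plan(wps,start=None,step=5.5,verbose=True):
    """wps: (x,y,z,yaw,n_rows?) -> rows from current measured pose (tool frame), 5 per call"""
    from cell import telemetry
    o=telemetry.get_obs();p=np.array(o['tool_pos']);yaw=o['tool_rot'][2]
    if start: p=np.array(start[:3]);yaw=start[3]
    print("t",round(o['time_s'],2),"pos",p.round(4),"yaw",round(yaw,2),"rot",np.round(o['tool_rot'],2),"F",np.round(o['force'],1),"w",round(o['grip_width'],4),"q",np.round(o['qpos'],0))
    for w in wps:
        d=np.array(w[:3])-p;a=np.radians(yaw)
        dx=d@[np.cos(a),np.sin(a),0];dy=d@[np.sin(a),-np.cos(a),0]
        tr=-((w[3]-yaw+180)%360-180)
        print(" to",w,"shift cm",np.round([dx*100,dy*100,-d[2]*100],2),"turn",round(np.radians(tr),3))
E
python3 - <<'E'
from h import *
s=cv2.imread("pics/scene0.png");t=cv2.imread("pics/top0.png")
r=[]
for n,im,(x,y,w,h),lo,hi in (("s",s,(178,138,55,28),(5,90,135),(18,170,255)),("t",t,(468,258,45,58),(8,100,85),(18,200,255))):
    c=cv2.resize(im[y:y+h,x:x+w],None,fx=8,fy=8,interpolation=cv2.INTER_CUBIC)
    m=cv2.inRange(cv2.cvtColor(c,cv2.COLOR_BGR2HSV),np.array(lo),np.array(hi))
    cs,_=cv2.findContours(m,0,1);cn=max(cs,key=cv2.contourArea);R=cv2.minAreaRect(cn)
    b=cv2.boxPoints(R);cv2.polylines(c,[b.astype(int)],1,(0,0,255),1);cv2.imwrite(f"pics/bar_{n}.png",c)
    r.append((np.array(R[0])+.5)/8-.5+[x,y]);print(n,r[-1],np.array(R[1])/8,R[2])
print("bar top centre",tri([r[0]],[r[1]]))
plan([(.40,.50,.23,77),(.54,.27,.23,77),(.58,.05,.23,70),(.53,-.15,.2,58.45),(.467,-.266,.12,58.45)])
E
python3 -c "
import cv2,numpy as np
a=cv2.imread('pics/bar_s.png');b=cv2.imread('pics/bar_t.png');H=max(len(a),len(b))
f=lambda i:cv2.copyMakeBorder(i,0,H-len(i),0,0,0)
cv2.imwrite('pics/bar.png',np.hstack([f(a),f(b)])[:, :800])"
```

```text
s [202.67945862 150.24685574] [ 4.81599283 47.83586121] 70.75047302246094
t [494.43698502 285.47534561] [ 9.90242195 56.03146744] 28.220539093017578
bar top centre [[ 0.46634142 -0.26844751  0.06479544]]
t 0.1 pos [0.1448 0.6332 0.2295] yaw 77.12 rot [1.800e+02 1.000e-01 7.712e+01] F [ 0.4 -1.1  0.8] w 0.0871 q [-76.  18.  -4.  83.   1.  79.  -3.]
 to (0.4, 0.5, 0.23, 77) shift cm [-7.29 27.84 -0.05] turn 0.002
 to (0.54, 0.27, 0.23, 77) shift cm [-26.6   46.62  -0.05] turn 0.002
 to (0.58, 0.05, 0.23, 70) shift cm [-4.715e+01  5.542e+01 -5.000e-02] turn 0.124
 to (0.53, -0.15, 0.2, 58.45) shift cm [-67.76  55.     2.95] turn 0.326
 to (0.467, -0.266, 0.12, 58.45) shift cm [-80.48  51.45  10.95] turn 0.326
```

View pics/bar.png

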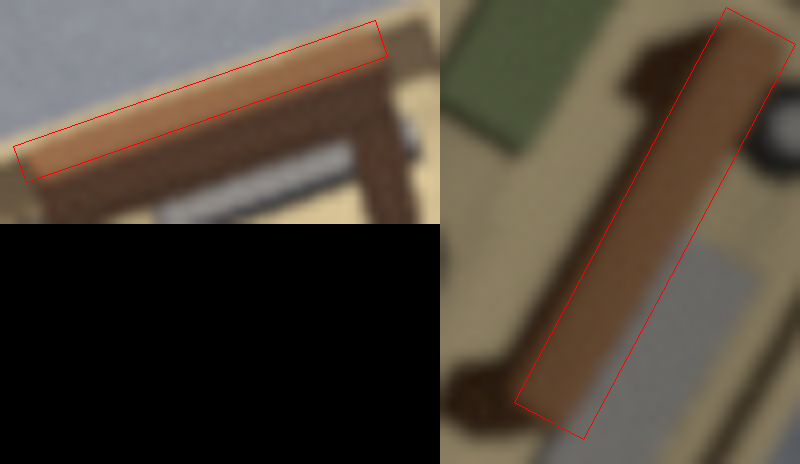

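The bar crops put the bar's top face centre near (203,150) in the scene view and (494,285) in the top view. The fitted boxes are slightly loose. The triangulated top is about 65 mm high against a stated 68, so I'll grasp at about z = 0.055. First I'll route round the base axis, because the straight path would come too close to it.

Call:
carry_out:
  translation:
    - [-1.5,5.6,0]
    - [-2.9,11.1,0]
    - [-4.4,16.7,0]
    - [-5.8,22.3,0]
    - [-7.3,27.8,0]
  turn: [0,0,0,0,0]
  gripper: [1,1,1,1,1]

```text
time_s: 0.72
tool_pos: [0.4011, 0.4993, 0.2301]
tool_rot: [-180.0, 0.0, 77.1]
force: [0.5, 0.7, 0.4]
grip_width: 0.087
```

Call:
carry_out:
  translation:
    - [-3.9,3.8,0]
    - [-7.7,7.5,0]
    - [-11.6,11.3,0]
    - [-15.4,15.0,0]
    - [-19.3,18.8,0]
  turn: [0,0,0,0,0]
  gripper: [1,1,1,1,1]

```text
time_s: 1.35
tool_pos: [0.5403, 0.2689, 0.2302]
tool_rot: [-180.0, 0.0, 77.1]
force: [-0.1, 0.7, -0.8]
grip_width: 0.087
```

Call:
carry_out:
  translation:
    - [-4.1,1.8,0]
    - [-8.2,3.5,0]
    - [-12.3,5.3,0]
    - [-16.4,7.0,0]
    - [-20.5,8.8,0]
  turn: [0.07,0.14,0.2,0.27,0.326]
  gripper: [1,1,1,1,1]

```text
time_s: 1.98
tool_pos: [0.5798, 0.0497, 0.2302]
tool_rot: [-180.0, 0.0, 58.3]
force: [0.6, 0.3, -0.2]
grip_width: 0.0871
```

```bash
python3 - <<'E'
from h import *
plan([(.53,-.15,.2,58.45),(.467,-.266,.13,58.45)])
E
```

```text
t 1.98 pos [0.5798 0.0497 0.2302] yaw 58.34 rot [-1.7997e+02  1.0000e-02  5.8340e+01] F [ 0.6  0.3 -0.2] w 0.0871 q [-28.  10.  23.  94.  -4.  77.  54.]
 to (0.53, -0.15, 0.2, 58.45) shift cm [-19.61   6.24   3.02] turn -0.002
 to (0.467, -0.266, 0.13, 58.45) shift cm [-32.79   6.97  10.02] turn -0.002
```

Call:
carry_out:
  translation:
    - [-4.0,1.3,0.6]
    - [-8,2.6,1.2]
    - [-12,3.8,1.8]
    - [-16,5,2.4]
    - [-19.6,6.2,3.0]
  turn: [0,0,0,0,0]
  gripper: [1,1,1,1,1]

```text
time_s: 2.6
tool_pos: [0.5294, -0.1499, 0.2001]
tool_rot: [-180.0, 0.0, 58.4]
force: [0.2, -0.1, 0.5]
grip_width: 0.0868
```

Call:
carry_out:
  translation:
    - [-3.3,0.2,1.7]
    - [-6.6,0.4,3.4]
    - [-9.9,0.5,5.2]
    - [-13.2,0.7,7.0]
    - [-13.2,0.7,7.0]
  turn: [0,0,0,0,0]
  gripper: [1,1,1,1,1]

```text
time_s: 3.22
tool_pos: [0.4641, -0.2668, 0.129]
tool_rot: [-179.8, 0.1, 58.1]
force: [0.0, 0.2, 0.7]
grip_width: 0.0872
```

```bash
python3 - <<'E'
from h import *
from cell import read_camera
for n in("scene","top"): cv2.imwrite(f"pics/{n}1.png",cv2.cvtColor(read_camera(n),cv2.COLOR_RGB2BGR))
a=cv2.imread("pics/scene1.png")[60:300,80:400];b=cv2.imread("pics/top1.png")[180:420,320:640]
cv2.imwrite("pics/v1.png",np.hstack([a,b]))
plan([(.467,-.266,.045,58.45)])
E
```

```text
t 3.33 pos [ 0.4671 -0.2643  0.1304] yaw 58.41 rot [-1.7997e+02 -2.0000e-02  5.8410e+01] F [0.  0.5 1.9] w 0.0872 q [ -6.  10.  36. 108.  -6.  65.  91.]
 to (0.467, -0.266, 0.045, 58.45) shift cm [-0.15  0.08  8.54] turn -0.001
```

View pics/v1.png

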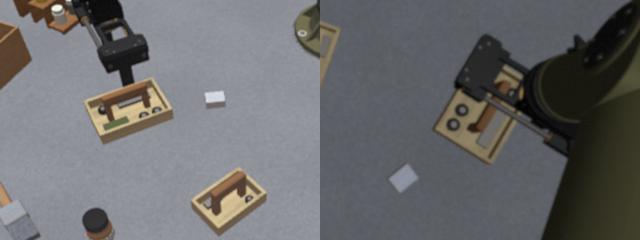

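```bash
python3 - <<'E'
from h import *
for n in("scene","top"):
    K,R,t=P(n)
    for k in(-.05,0,.05):
        X=np.array([.467+.524*k,-.265+.852*k,.122]);c=K@(R@X+t);print(n,k,(c[:2]/c[2]).round(0))
i=cv2.imread("pics/scene1.png")[60:210,130:330];cv2.imwrite("pics/v1b.png",cv2.resize(i,None,fx=4,fy=4))
E
```

```text
scene -0.05 [189. 113.]
scene 0 [198. 128.]
scene 0.05 [207. 145.]
top -0.05 [534. 301.]
top 0 [504. 282.]
top 0.05 [474. 264.]
```

View pics/v1b.png

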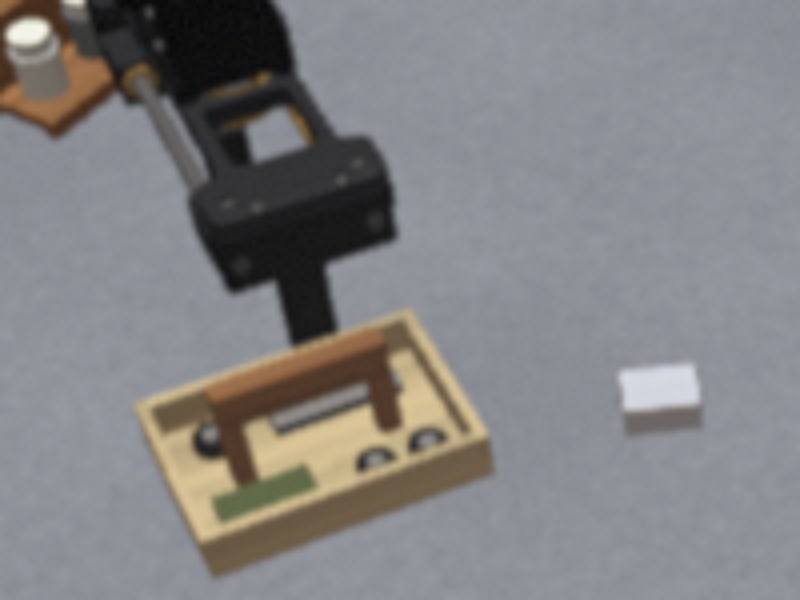

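The enlarged crop shows the near fingertip at scene pixel (208,145), as predicted, with the jaws straddling the bar middle. Descending now.

Call:
carry_out:
  translation:
    - [-0.1,0,3]
    - [-0.1,0,5.5]
    - [-0.1,0,7.5]
    - [-0.1,0,8.5]
    - [-0.1,0,8.5]
  turn: [0,0,0,0,0]
  gripper: [1,1,1,1,1]

```text
time_s: 3.95
tool_pos: [0.467, -0.2646, 0.0454]
tool_rot: [-180.0, -0.0, 58.5]
force: [-0.1, 0.1, 1.0]
grip_width: 0.0872
```

Call:
carry_out:
  translation:
    - [0,0,0]
    - [0,0,0]
    - [0,0,0]
    - [0,0,0]
    - [0,0,0]
  turn: [0,0,0,0,0]
  gripper: [0.4,0.25,0,0,0]
  squeeze: 25

```text
time_s: 4.58
tool_pos: [0.4666, -0.2654, 0.0456]
tool_rot: [180.0, -0.0, 58.4]
force: [1.1, 0.0, -0.9]
grip_width: 0.0446
```

```bash
python3 - <<'E'
from h import *
plan([(.467,-.266,.045,58.45)])
E
```

```text
t 4.58 pos [ 0.4666 -0.2654  0.0456] yaw 58.44 rot [ 1.7999e+02 -1.0000e-02  5.8440e+01] F [ 1.1  0.  -0.9] w 0.0446 q [ -4.  16.  35. 112. -11.  55.  95.]
 to (0.467, -0.266, 0.045, 58.45) shift cm [-0.03  0.06  0.06] turn -0.0
```

Call:
carry_out:
  translation:
    - [0,0,0]
    - [0,0,0]
    - [0,0,0]
    - [0,0,0]
    - [0,0,0]
  turn: [0,0,0,0,0]
  gripper: [0,0,0,0,0]

```text
time_s: 5.2
tool_pos: [0.4664, -0.2657, 0.0455]
tool_rot: [-180.0, 0.0, 58.4]
force: [-0.2, -1.5, -0.2]
grip_width: 0.0139
```

Call:
carry_out:
  translation:
    - [0,0,0]
    - [0,0,0]
    - [0,0,0]
    - [0,0,0]
    - [0,0,0]
  turn: [0,0,0,0,0]
  gripper: [0,0,0,0,0]

```text
time_s: 5.82
tool_pos: [0.4665, -0.2656, 0.0455]
tool_rot: [-180.0, 0.0, 58.4]
force: [-0.7, -2.0, 0.2]
grip_width: 0.0136
```

Gripped at 13.6 mm, which matches the 14 mm bar. Lifting.

Call:
carry_out:
  translation:
    - [0,0,-0.5]
    - [0,0,-2]
    - [0,0,-4.5]
    - [0,0,-7.5]
    - [0,0,-10]
  turn: [0,0,0,0,0]
  gripper: [0,0,0,0,0]

```text
time_s: 6.45
tool_pos: [0.4669, -0.2652, 0.1475]
tool_rot: [179.9, -0.1, 58.4]
force: [-0.0, -0.4, -4.0]
grip_width: 0.0142
```

```bash
python3 - <<'E'
from h import *
from cell import read_camera
for n in("scene","top"): cv2.imwrite(f"pics/{n}2.png",cv2.cvtColor(read_camera(n),cv2.COLOR_RGB2BGR))
a=cv2.imread("pics/scene2.png")[40:280,80:400];b=cv2.imread("pics/top2.png")[180:420,320:640]
cv2.imwrite("pics/v2.png",np.hstack([a,b]))
plan([(.51,-.0,.18,77),(.544,.274,.18,94.98)])
E
```

```text
t 6.55 pos [ 0.4688 -0.2663  0.1491] yaw 58.45 rot [ 1.7964e+02 -1.3000e-01  5.8450e+01] F [ 0.8  0.  -4.4] w 0.0136 q [ -7.   9.  37. 106.  -6.  66.  90.]
 to (0.51, -0.0, 0.18, 77) shift cm [ 24.85 -10.42  -3.09] turn -0.324
 to (0.544, 0.274, 0.18, 94.98) shift cm [ 49.98 -21.85  -3.09] turn -0.638
```

View pics/v2.png

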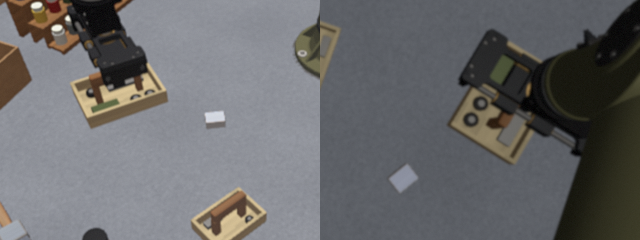

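The tray hangs level from the gripper (scene crop around (120,90)), and the wrist reads about 4 N, in line with its weight. Carrying it to the base in gentle steps.

Call:
carry_out:
  translation:
    - [2.5,-1.0,-1.0]
    - [6.2,-2.6,-2.0]
    - [9.9,-4.2,-3]
    - [13.7,-5.7,-3]
    - [17.4,-7.3,-3]
  turn: [-0.04,-0.08,-0.13,-0.18,-0.23]
  gripper: [0,0,0,0,0]

```text
time_s: 7.18
tool_pos: [0.4951, -0.0773, 0.1749]
tool_rot: [-180.0, -0.0, 71.7]
force: [1.2, 0.6, -4.2]
grip_width: 0.014
```

```bash
python3 - <<'E'
from h import *
plan([(.544,.274,.18,94.98)])
E
```

```text
t 7.17 pos [ 0.4951 -0.0773  0.1749] yaw 71.73 rot [-1.7996e+02 -2.0000e-02  7.1730e+01] F [ 1.2  0.6 -4.2] w 0.014 q [-20.   2.  26. 109.  -1.  69.  79.]
 to (0.544, 0.274, 0.18, 94.98) shift cm [34.89 -6.37 -0.51] turn -0.406
```

Call:
carry_out:
  translation:
    - [4,-0.7,0]
    - [8,-1.5,-0.2]
    - [12,-2.2,-0.4]
    - [16,-2.9,-0.5]
    - [20,-3.6,-0.5]
  turn: [-0.05,-0.1,-0.15,-0.2,-0.25]
  gripper: [0,0,0,0,0]

```text
time_s: 7.8
tool_pos: [0.524, 0.1237, 0.1798]
tool_rot: [-179.9, 0.0, 86.1]
force: [0.6, -0.1, -4.7]
grip_width: 0.0136
```

```bash
python3 - <<'E'
from h import *
plan([(.544,.274,.18,94.98)])
E
```

```text
t 7.8 pos [0.524  0.1237 0.1798] yaw 86.06 rot [-1.7994e+02  1.0000e-02  8.6060e+01] F [ 0.6 -0.1 -4.7] w 0.0136 q [-31.   7.  16. 104.  -2.  70.  72.]
 to (0.544, 0.274, 0.18, 94.98) shift cm [15.13  0.96 -0.02] turn -0.156
```

Call:
carry_out:
  translation:
    - [4,0.2,0]
    - [8,0.5,0]
    - [12,0.8,0]
    - [14.5,0.9,0]
    - [15.1,1.0,0]
  turn: [-0.04,-0.08,-0.12,-0.15,-0.156]
  gripper: [0,0,0,0,0]

```text
time_s: 8.43
tool_pos: [0.5444, 0.2742, 0.1799]
tool_rot: [-179.9, 0.0, 95.1]
force: [-0.1, -1.2, -4.4]
grip_width: 0.0132
```

Call:
carry_out:
  translation:
    - [0,0,1]
    - [0,0,2]
    - [0,0,3]
    - [0,0,3]
    - [0,0,3]
  turn: [0,0,0,0,0]
  gripper: [0,0,0,0,0]

```text
time_s: 9.05
tool_pos: [0.5452, 0.2719, 0.1508]
tool_rot: [180.0, -0.0, 94.9]
force: [0.6, 0.0, -2.9]
grip_width: 0.0136
```

```bash
python3 - <<'E'
from h import *
from cell import read_camera
for n in("scene","top"): cv2.imwrite(f"pics/{n}3.png",cv2.cvtColor(read_camera(n),cv2.COLOR_RGB2BGR))
a=cv2.imread("pics/scene3.png")[180:390,350:550];b=cv2.imread("pics/top3.png")[130:340,60:260]
cv2.imwrite("pics/v3.png",cv2.resize(np.hstack([a,b]),None,fx=2,fy=2,interpolation=2))
plan([(.544,.274,.085,94.98)])
E
```

```text
t 9.15 pos [0.5454 0.2722 0.1512] yaw 94.88 rot [ 1.7994e+02 -3.0000e-02  9.4880e+01] F [ 0.7 -0.3 -4.5] w 0.0138 q [-38.  16.  10.  95.  -3.  69.  68.]
 to (0.544, 0.274, 0.085, 94.98) shift cm [ 0.19 -0.12  6.62] turn -0.002
```

View pics/v3.png

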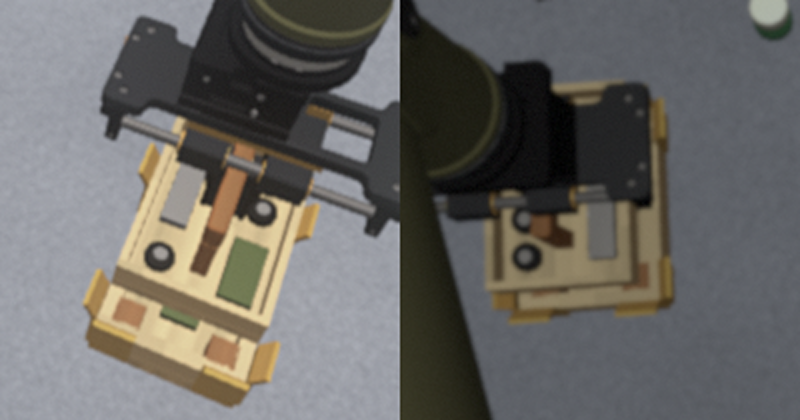

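The tray hovers over the base, roughly centred. Its rim corners show at scene about (406,317) and (481,344), and at top about (103,275) and (176,271). I'll cast these to check the tray's offset in the gripper before lowering.

```bash
python3 - <<'E'
from h import *
z=.1337
a=np.radians(4.95);u=np.array([np.cos(a),np.sin(a)]);v=np.array([-u[1],u[0]])
c=np.array([.5454,.2722])
for n,p in(("scene",[(406.5,317.5),(481,344)]),("top",[(103.5,275),(176,271)])):
    X=ray(n,p,z);print(n,X.round(4).tolist(),"rel c: u",((X[:,:2]-c)@u).round(4),"v",((X[:,:2]-c)@v).round(4), np.degrees(np.arctan2(*(X[1]-X[0])[:2])))
s=cv2.imread("pics/scene3.png");t=cv2.imread("pics/top3.png")
cv2.imwrite("pics/v4.png",np.hstack([cv2.resize(s[290:370,390:500],None,fx=3.6,fy=3.6,interpolation=2),cv2.resize(t[230:310,90:200],None,fx=3.6,fy=3.6,interpolation=2)]))
E
```

```text
scene [[0.6336, 0.2296, 0.1337], [0.6196, 0.3295, 0.1337]] rel c: u [0.0842 0.0788] v [-0.05    0.0506] -8.018942116737469
top [[0.4676, 0.315, 0.1337], [0.475, 0.2108, 0.1337]] rel c: u [-0.0738 -0.0754] v [ 0.0494 -0.0551] 175.94520681698108
```

View pics/v4.png

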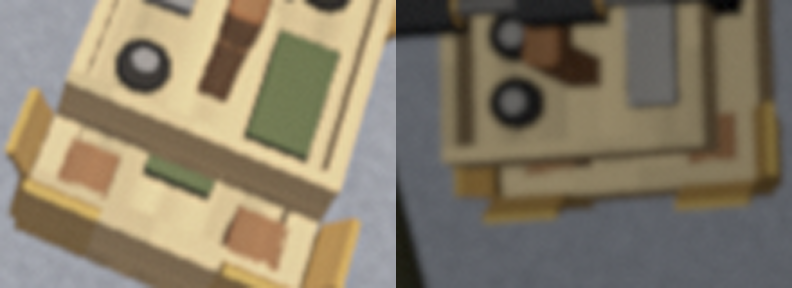

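In this closer crop the scene corners sit at (408.2,312.7) and (483.8,342.7), and the top ones at (102.8,274.4) and (176.6,271.1).

```bash
python3 - <<'E'
from h import *
z=.1337
a=np.radians(4.95);u=np.array([np.cos(a),np.sin(a)]);v=np.array([-u[1],u[0]])
c=np.array([.5454,.2722])
for n,p in(("scene",[(408.2,312.7),(483.8,342.7)]),("top",[(102.8,274.4),(176.6,271.1)])):
    X=ray(n,p,z);print(n,"rel c: u",((X[:,:2]-c)@u).round(4),"v",((X[:,:2]-c)@v).round(4),(X[1]-X[0]).round(4))
E
```

```text
scene rel c: u [0.0764 0.0755] v [-0.0503  0.0535] [-0.0099  0.1034  0.    ]
top rel c: u [-0.0729 -0.0756] v [ 0.0504 -0.0559] [ 0.0064 -0.1062  0.    ]
```

The tray is centred in the gripper to about 1 mm and its angle agrees with the base. I'll lower it slowly with the small correction and watch the force.

Call:
carry_out:
  translation:
    - [0.2,-0.1,0.8]
    - [0.2,-0.1,1.8]
    - [0.2,-0.1,2.8]
    - [0.2,-0.1,3.4]
    - [0.2,-0.1,3.4]
  turn: [0,0,0,0,0]
  gripper: [0,0,0,0,0]

```text
time_s: 9.78
tool_pos: [0.5434, 0.2738, 0.1157]
tool_rot: [-179.9, 0.0, 94.9]
force: [0.3, -0.2, -3.7]
grip_width: 0.0133
```

Call:
carry_out:
  translation:
    - [0,0,0.5]
    - [0,0,1.0]
    - [0,0,1.5]
    - [0,0,2.0]
    - [0,0,2.0]
  turn: [0,0,0,0,0]
  gripper: [0,0,0,0,0]

```text
time_s: 10.4
tool_pos: [0.5435, 0.2739, 0.096]
tool_rot: [-179.9, 0.0, 94.9]
force: [-1.1, -0.1, -4.4]
grip_width: 0.0135
```

```bash
python3 - <<'E'
from h import *
from cell import read_camera
for n in("scene","top"): cv2.imwrite(f"pics/{n}5.png",cv2.cvtColor(read_camera(n),cv2.COLOR_RGB2BGR))
s=cv2.imread("pics/scene5.png");t=cv2.imread("pics/top5.png")
cv2.imwrite("pics/v5.png",np.hstack([cv2.resize(s[250:390,385:515],None,fx=3,fy=3,interpolation=2),cv2.resize(t[165:305,85:215],None,fx=3,fy=3,interpolation=2)]))
plan([(.544,.274,.0855,94.98)])
E
```

```text
t 10.5 pos [0.5439 0.274  0.0966] yaw 94.88 rot [179.99  -0.    94.88] F [ 0.6 -0.2 -3.8] w 0.0141 q [-38.  19.  10.  99.  -4.  63.  68.]
 to (0.544, 0.274, 0.0855, 94.98) shift cm [-0.    0.01  1.11] turn -0.002
```

View pics/v5.png

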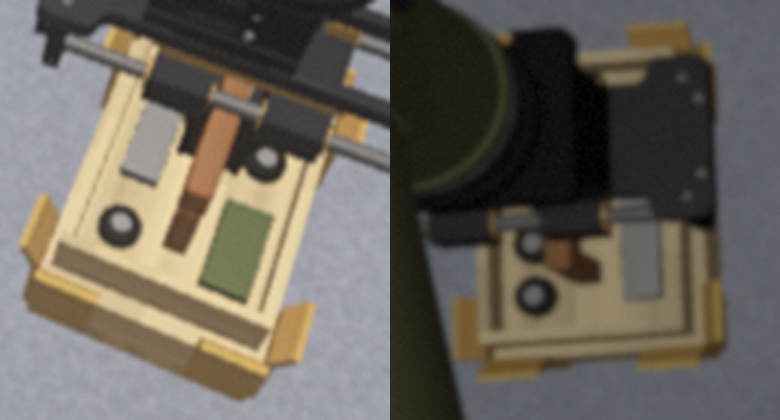

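The pictures show the tray just above the rim and inside all the visible brackets: the two front ones in the scene crop, and the bottom pair in the top crop. Gaps look even and there is no side force. Lowering the last 11 mm in small steps.

Call:
carry_out:
  translation:
    - [0,0,0.2]
    - [0,0,0.4]
    - [0,0,0.6]
    - [0,0,0.8]
    - [0,0,0.8]
  turn: [0,0,0,0,0]
  gripper: [0,0,0,0,0]

```text
time_s: 11.12
tool_pos: [0.5437, 0.2739, 0.0883]
tool_rot: [-180.0, 0.0, 94.9]
force: [0.1, -0.0, -3.6]
grip_width: 0.0138
```

Call:
carry_out:
  translation:
    - [0,0,0.1]
    - [0,0,0.2]
    - [0,0,0.2]
    - [0,0,0.2]
  turn: [0,0,0,0]
  gripper: [0,0,0,0]

```text
time_s: 11.62
tool_pos: [0.5439, 0.274, 0.0866]
tool_rot: [180.0, -0.0, 94.9]
force: [0.9, -0.3, -3.2]
grip_width: 0.0138
```

Call:
carry_out:
  translation:
    - [0,0,0.05]
    - [0,0,0.1]
    - [0,0,0.1]
  turn: [0,0,0]
  gripper: [0,0,0]

```text
time_s: 12.0
tool_pos: [0.5438, 0.274, 0.0855]
tool_rot: [180.0, -0.0, 94.9]
force: [-0.3, 0.2, -4.8]
grip_width: 0.0141
```

Call:
carry_out:
  translation:
    - [0,0,0.05]
    - [0,0,0.1]
    - [0,0,0.1]
  turn: [0,0,0]
  gripper: [0,0,0]

```text
time_s: 12.38
tool_pos: [0.5439, 0.274, 0.0855]
tool_rot: [180.0, -0.0, 94.9]
force: [-3.7, -2.1, 5.1]
grip_width: 0.0136
```

Contact: the force went from -4.8 to +5.1 N at TCP z = 0.0855, exactly the predicted seated height. Releasing.

Call:
carry_out:
  translation:
    - [0,0,0]
    - [0,0,0]
    - [0,0,0]
    - [0,0,0]
    - [0,0,0]
  turn: [0,0,0,0,0]
  gripper: [0.25,0.5,0.6,0.6,0.6]

```text
time_s: 13.0
tool_pos: [0.5439, 0.2741, 0.0845]
tool_rot: [180.0, -0.0, 94.9]
force: [-1.1, -0.6, -0.4]
grip_width: 0.0498
```

Call:
carry_out:
  translation:
    - [0,0,-0.5]
    - [0,0,-2]
    - [0,0,-4.5]
    - [0,0,-8]
    - [0,0,-12]
  turn: [0,0,0,0,0]
  gripper: [0.6,0.6,0.6,0.6,0.6]

```text
time_s: 13.62
tool_pos: [0.5438, 0.2739, 0.2066]
tool_rot: [180.0, -0.0, 94.9]
force: [0.2, -0.5, -0.7]
grip_width: 0.052
```

```bash
python3 - <<'E'
from h import *
plan([(.54,.05,.22,94.9)])
E
```

```text
t 13.62 pos [0.5438 0.2739 0.2066] yaw 94.88 rot [ 1.7998e+02 -1.0000e-02  9.4880e+01] F [ 0.2 -0.5 -0.7] w 0.052 q [-38.  14.  11.  92.  -3.  75.  68.]
 to (0.54, 0.05, 0.22, 94.9) shift cm [-22.28  -2.28  -1.34] turn -0.0
```

Call:
carry_out:
  translation:
    - [-5.5,-0.6,-0.5]
    - [-11,-1.1,-1]
    - [-16.5,-1.7,-1.3]
    - [-22,-2.3,-1.3]
    - [-27,-2.8,-1.3]
  turn: [0,0,0,0,0]
  gripper: [0.6,0.6,0.6,0.6,0.6]

```text
time_s: 14.25
tool_pos: [0.539, 0.0004, 0.2192]
tool_rot: [179.9, -0.0, 94.8]
force: [0.2, -0.3, -1.1]
grip_width: 0.052
```

Call:
carry_out:
  translation:
    - [-5,-0.5,0]
    - [-10,-1,0]
    - [-15,-1.5,0]
    - [-18,-1.8,0]
    - [-18,-1.8,0]
  turn: [0,0,0,0,0]
  gripper: [0.6,0.6,0.6,0.6,0.6]

```text
time_s: 14.88
tool_pos: [0.5358, -0.1819, 0.2189]
tool_rot: [179.9, 0.1, 94.6]
force: [-0.2, -0.0, 0.4]
grip_width: 0.0523
```

```bash
python3 - <<'E'
from h import *
from cell import read_camera
for n in("scene","top"): cv2.imwrite(f"pics/{n}6.png",cv2.cvtColor(read_camera(n),cv2.COLOR_RGB2BGR))
s=cv2.imread("pics/scene6.png");t=cv2.imread("pics/top6.png")
cv2.imwrite("pics/v6.png",np.hstack([cv2.resize(s[250:390,385:515],None,fx=3,fy=3,interpolation=2),cv2.resize(t[165:305,85:215],None,fx=3,fy=3,interpolation=2)]))
Q={}
for nm,im,box,lo,hi in [("s",s,(385,240,130,145),(12,40,150),(28,110,255)),("t",t,(95,165,120,135),(14,45,95),(28,105,255))]:
    q,v,_=quad(im,box,lo,hi);Q[nm]=q;cv2.imwrite(f"pics/e_{nm}.png",v);print(nm,q.round(1).tolist())
    print(*fitpose(ray("scene" if nm=="s" else "top",q,.068),0))
E
python3 -c "
import cv2,numpy as np
f=lambda n:cv2.copyMakeBorder(i:=cv2.resize(cv2.imread(f'pics/e_{n}.png'),None,fx=.75,fy=.75),0,440-i.shape[0],0,395-i.shape[1],0)
cv2.imwrite('pics/e.png',np.hstack([f('s'),f('t')]))"
```

```text
s [[500.1, 279.6], [473.9, 371.6], [396.1, 338.6], [431.9, 254.4]]
[0.54954512 0.2751077  0.068     ] 4.900392612150388 94.84306820089071 [0.1656 0.1152 0.1656 0.112 ]
t [[191.9, 283.6], [115.1, 284.4], [112.1, 183.9], [188.1, 180.4]]
[0.54173781 0.26776291 0.068     ] 5.088714468505977 92.51151419632399 [0.1192 0.1608 0.1212 0.1651]
```

View pics/v6.png

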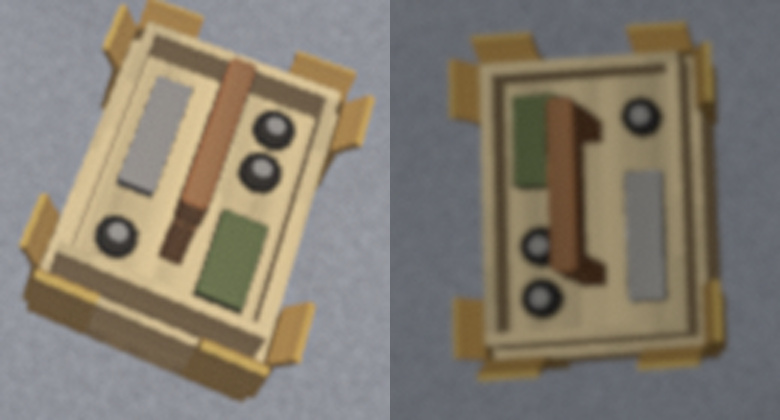

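View pics/e.png

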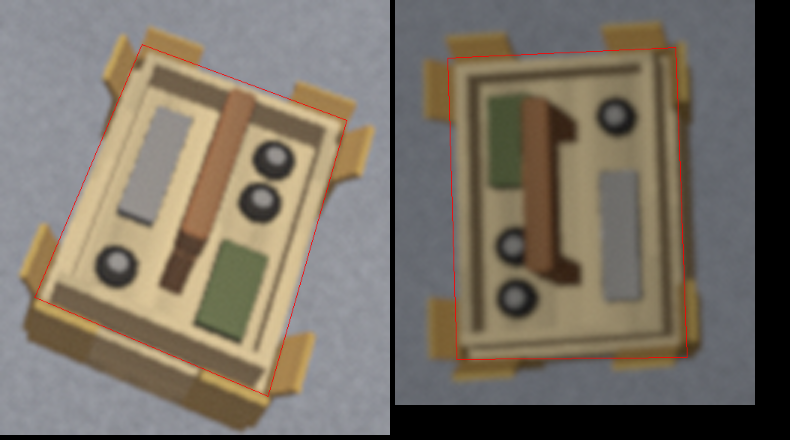

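View pics/scene6.png

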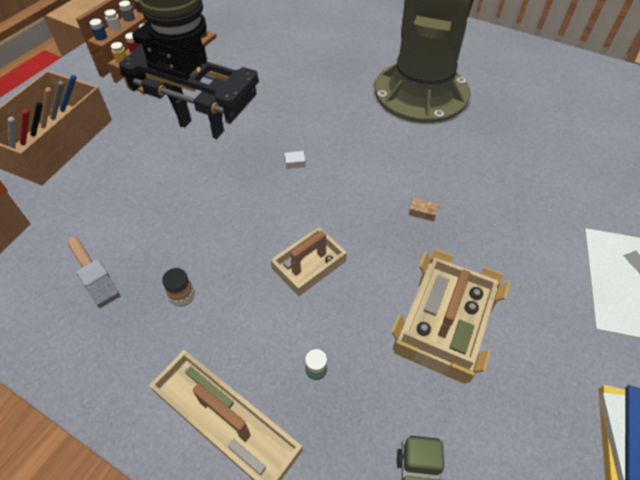

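The fitted quads merged the tray with the base rim because they share a colour, so they don't check the height. The bar top's ends stand out clearly instead: in v6, scene about (240,62) and (192,207), top about (563,98) and (565,270). I'll triangulate those and the wheels for level.

```bash
python3 - <<'E'
from h import *
s=[(240,62),(192,207),(274,129),(260,172),(118,236)]
t=[(563-390,98),(565-390,270),(537-390,246),(541-390,297),(641-390,116)]
# wheels: scene right pair are low-x end; scene near wheel = far-x
f=lambda p,o:(np.array(p)+.5)/3-.5+o
S=f(s,[385,250]);T=f(t,[85,165])
for order in ([0,1,2,3,4],[1,0,3,2,4],[1,0,2,3,4]): 
    X=tri(S,T[[order[0],order[1],order[2],order[3],4]])
    print(order);print(X.round(4))
b=cv2.imread("pics/scene0.png").astype(int);a=cv2.imread("pics/scene6.png").astype(int)
print("small tray pix diff",abs(a-b)[225:300,265:350].max(), "long",abs(a-b)[345:480,145:305].max(),"base front",abs(a-b)[350:385,390:480].max())
E
```

```text
[0, 1, 2, 3, 4]
[[ 0.5674  0.2597  0.1872]
 [ 0.519   0.2905 -0.0017]
 [ 0.5156  0.2945  0.081 ]
 [ 0.498   0.305   0.0176]
 [ 0.5922  0.2506  0.0495]]
[1, 0, 3, 2, 4]
[[0.5013 0.2693 0.1047]
 [0.5894 0.2771 0.1026]
 [0.4933 0.2979 0.0507]
 [0.5209 0.3012 0.0503]
 [0.5922 0.2506 0.0495]]
[1, 0, 2, 3, 4]
[[0.5013 0.2693 0.1047]
 [0.5894 0.2771 0.1026]
 [0.5156 0.2945 0.081 ]
 [0.498  0.305  0.0176]
 [0.5922 0.2506 0.0495]]
small tray pix diff 9 long 10 base front 103
```

With the matching ends paired, the three wheels sit at 49.5, 50.3 and 50.7 mm, so the tray is level. The bar top averages 103.7 mm, 39 mm up from its start. The bar centre is (0.5454, 0.2732) against the base at (0.544, 0.274). The small and long trays are unchanged to pixel noise. One last check that the base has not shifted, then hand in.

```bash
python3 - <<'E'
from h import *
for n,boxes in (("scene",[(415,250,30,18),(480,265,30,25),(394,315,14,25),(478,345,12,30)]),("top",[(104,175,14,35),(104,260,12,30)])):
    g=[cv2.cvtColor(cv2.imread(f"pics/{n}{k}.png"),cv2.COLOR_BGR2GRAY).astype(np.float32) for k in(0,6)]
    for x,y,w,h in boxes: print(n,(x,y),np.round(cv2.phaseCorrelate(g[0][y:y+h,x:x+w].copy(),g[1][y:y+h,x:x+w].copy())[0],2))
from cell import sign_off
print(sign_off())
E
```

```text
scene (415, 250) [ 0.28 -0.54]
scene (480, 265) [-0.96  8.32]
scene (394, 315) [-1.41 -1.45]
scene (478, 345) [-0.03 -0.08]
top (104, 175) [4.32 3.02]
top (104, 260) [ 0.03 -0.32]
the job is handed in; nothing more can be done
None
```

The fitting tray is stacked on the base tray between the four brackets, and the job is handed in at about 15 s of the 45 s limit. I gripped it by its bar, carried it over and lowered it until the wrist force showed contact (+5 N) at exactly the predicted seated height. Then I released it and moved the arm clear.

**Checks that passed:**
- **Centring:** the tray's bar centre is about 1.5 mm from the base centre measured before the stack.
- **Level:** three parts on the tray floor triangulate to within 1.2 mm of each other in height.
- **Height:** the bar top is 39 mm higher than before, against 40 mm expected.
- **Other trays:** the small and long trays are unchanged in the scene picture.

**Checks that disagreed or failed:**
- **Outline of the stacked tray:** the colour-mask fit merged the tray with the base rim, since they are the same colour, so I discarded it.
- **Base not shifted:** I tested this by matching small patches around the brackets before and after. Three of the six agreed to within about 0.6 pixel. The other three gave inconsistent shifts of up to 8 pixels. I think that is because they include the new tray, but that is unconfirmed. That script also handed the job in, so I saw this only afterwards. By eye the base looks upright and unmoved in both views.
- **Initial heights:** the bar top and rims first measured 1–3 mm below the stated values, which is roughly the calibration error.

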